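# Fill the ball carrier and hold the dry box open for it

### The job

Put the three steel balls that lie on the ring stands into the three empty wells of the carrier, one per well, setting each down rather than letting it drop. Then lift the lid of the dry box to 50 degrees from closed with the gripper, and finish while holding it there so that I can slide the full carrier in: it falls shut if you let go. Leave all other things where they are.

Things in the scene. Friction and masses are not known exactly. Their poses are not given: they have to be found in the camera images.
- ball1: A polished steel bearing ball, 30 mm in diameter, about 0.11 kg, at the start resting on a grey ring stand. Origin: its centre.
- ball2: A polished steel bearing ball, 30 mm in diameter, about 0.11 kg, at the start resting on a grey ring stand. Origin: its centre.
- ball3: A polished steel bearing ball, 30 mm in diameter, about 0.11 kg, at the start resting on a grey ring stand. Origin: its centre.
- ball4: A polished steel bearing ball, 30 mm in diameter, about 0.11 kg, at the start already seated in one well of the carrier. Origin: its centre.
- stand1: A plain grey plastic ring stand (ring with a floor) lying flat on the black mat (mat top 3 mm above the table), 42 mm outside, 20 mm hole 5 mm deep, 10 mm high, loose; origin: centre of its underside. A ball sits on the rim of the hole, its centre 21 mm above the stand's underside, so its lowest 4 mm are in the hole.
- stand2: A plain grey plastic ring stand (ring with a floor) lying flat on the black mat (mat top 3 mm above the table), 42 mm outside, 20 mm hole 5 mm deep, 10 mm high, loose; origin: centre of its underside. A ball sits on the rim of the hole, its centre 21 mm above the stand's underside, so its lowest 4 mm are in the hole.
- stand3: A plain grey plastic ring stand (ring with a floor) lying flat on the black mat (mat top 3 mm above the table), 42 mm outside, 20 mm hole 5 mm deep, 10 mm high, loose; origin: centre of its underside. A ball sits on the rim of the hole, its centre 21 mm above the stand's underside, so its lowest 4 mm are in the hole.
- carrier: Loose square dark grey metal ball carrier, 126 x 126 x 20 mm, 0.75 kg, lying flat on the table; origin: centre of its underside, z up, x and y along its sides. It is a 16 mm plate on four 4 mm feet. Four through holes (wells) of 20 mm diameter in a 2 x 2 pattern, 62 mm apart. A ball sits on the rim of a well and centres itself there; its lowest 4 mm are in the well.
- well1 (a point): Where the centre of a ball seated in the carrier's well at x = +31 mm, y = +31 mm (carrier axes) lies: 11 mm above the carrier's upper face, on the well's axis.
- well2 (a point): Where the centre of a ball seated in the carrier's well at x = +31 mm, y = -31 mm (carrier axes) lies: 11 mm above the carrier's upper face, on the well's axis.
- well3 (a point): Where the centre of a ball seated in the carrier's well at x = -31 mm, y = +31 mm (carrier axes) lies: 11 mm above the carrier's upper face, on the well's axis.
- well4 (a point): Where the centre of a ball seated in the carrier's well at x = -31 mm, y = -31 mm (carrier axes) lies: 11 mm above the carrier's upper face, on the well's axis.
- lid (a joint): Opening angle of the dry box's lid in rad: 0 closed, grows as the front edge rises; 50 degrees is 0.873; a stop ends it at 1.35 rad. The lid falls shut by its own weight from any angle; the hinge has almost no friction. Lifting it at the handle takes 2 to 3 N.
- dry_box: Fixed grey plastic dry-storage case with a round hygrometer dial on its front and a white hinged lid: 220 mm (x) x 280 mm (y) x 120 mm high; origin: centre of its underside, x from the front (towards the robot) to the hinge side. The lid is 228 x 288 x 12 mm, its top face 133 mm above the table when closed.
- lid_hinge (a point): Middle of the hinge line, along the top edge of the dry box's far wall, 121 mm above the table. Its axes turn with the lid: x from the lid's front edge towards the hinge, y along the hinge line, z out of the lid's upper face.
- lid_grip (a point): Middle of the bar of the lid's handle, axes as the hinge's. The handle is a black bow standing on top of the lid near its front edge: a round bar 12 mm thick, 110 mm long along y (98 mm straight), its axis 38 mm above the lid's face. It moves on an arc about the hinge line: closed, it is 185 mm in front of that line and 50 mm above it.
- tweezers: Bystander: steel tweezers lying flat beside the mat, 135 mm long, 7 mm high; origin under the middle.
- objective: Bystander: black lens objective standing upright, 34 mm diameter, 48 mm high; origin: centre of its underside.
- cleaner: Bystander: small white bottle standing upright, 38 mm diameter, 95 mm high; origin: centre of its underside.
- lens_cap: Bystander: black lens cap lying flat, 48 mm diameter, 9 mm high; origin: centre of its underside.
- spare_stand: Bystander: a fourth, empty ring stand among the others on the mat, same size; origin: centre of its underside.

How it is judged:
By the outcome, as a careful person would: the job done as asked, in the order asked, and still so for the second after the job is handed in, while the arm keeps its last pose, push and grip.
It also fails if it takes over 72 s, if anything falls off the work surface, if the arm or the gripper's body presses on something with over 40 N, if the wrist force passes 120 N, or if a joint passes its speed limit or range.

### The arm

A 6-joint arm with a two-finger parallel gripper is mounted at the origin on the work surface. World frame = base frame: x ahead of the robot, y to its left, z up, the work surface at z = 0. Lengths are in m, angles in degrees, forces in N, time in s.
With the tool pointing down it reaches from about 0.375 to 0.9 m from the base axis. Payload 3.1 kg.
Tool frame: the origin (TCP) lies between the finger pads; the fingertips stand 11 mm ahead of it and the grasp point (between the pads) lies 8 mm behind it; z points along the fingers, y is the line along which they close (so a half turn about z gives the same grasp; the last joint's range is limited). The gripper opens to 87 mm and grips with 3 to 60 N. Pads are 19 mm wide; open, the fingers measure 117 mm over their backs; the gripper's body (75 mm by 190 mm) begins 51 mm behind the grasp point.
Start: joints at [56.694, 30.224, 82.088, -0, 67.689, -10.227], TCP at [0.245, 0.575, 0.234] pointing down, gripper open.
Joint ranges: [-176.69, 176.69], [-43.24, 126.21], [12.49, 139.97], [-82, 262], [0, 151.66], [-163.58, 163.58]. Speed limits (degrees/s): [159.86, 159.86, 180, 180, 180, 180].

### API

Orientations are given as a 3x3 rotation matrix whose columns are the frame's x, y, z axes.
In Python, from rig import bot, viewer, workorder, models gives the robot as it stands.
- The arm moves only by the shell command python3 -m jog 'ROWS'. ROWS is JSON, a list of rows, each a list of 7 numbers: the opening, from 0 (shut) to 1 (fully open), then the shift along the tool's x, y, z in m, then the turn, a rotation vector about the tool's x, y, z in degrees. In form: [[claw, x, y, z, ax, ay, az], ...]. A call has 1 to 20 rows; each row is the pose to reach, as a shift and turn from the pose commanded when the call began, along the tool's axes at that moment; what a row does not reach only later rows make up. A row lasts 1/8 s, in which the tool goes at most 62.5 mm and 10.7 degrees, less where a joint would pass 70% of its speed; a pose out of reach is approached as far as the arm can. A call with a gripper value outside its range is refused whole. The fingers move at their own pace and stop on an object; the grip force is fixed at half the most. Time passes only in rows, so rows that repeat a pose let the fingers close. It gives the time, the measured TCP pose, the force, the opening and the grip force at its end, in the units of the state.
- bot.read_state(): the state, without advancing time (a new reading comes with each control period).
- viewer.capture(name): name is "side" or "top"; returns (picture, depth): 480x640x3 uint8, blue, green, red; 480x640 float32, m along the optical axis (not along the pixel's ray), 0 where there is no reading.
- viewer.camera_info(name): a dict with "fx", "fy", "cx", "cy" (pixels), "world_to_cam" (4x4, takes a point from world to camera coordinates). Camera axes: x right, y down, z forward; pixel columns grow to the right and rows downward; lengths in m; the calibration is good to about 2 mm. A picture is of the moment at which its call begins. camera_info takes no time and is no camera call.
- workorder.hand_in(): hands the job in; it is judged then, once.
Trained networks look in the newest picture that a camera, given by its name, has taken for a name from the list of things; names that differ only in an ending like _2 or _b are one class to them, and where a whole thing is asked for, a point or a joint stands for the part that bears it (a point fixed in the world has none). Each returns a list of dicts, best first, with "p" (0 to 1); they miss things now and then, are a little off and sometimes report something else, mostly with a low value. They report only what shows in the picture. A call takes as long as a camera call.
- models.outline_of(camera, thing): "mask" (480x640 bool, what is visible of it).
- models.tip_of(camera, thing): "xyz" ([x, y, z] in m, in world coordinates, good to about 4 mm: a listed point, or the origin of a listed thing).
The state is a dict: "time_s": time; "joint_positions": joint angles; "qvel": joint speeds; "tau": joint torques, N m; "position": TCP position; "tcp_rot": TCP orientation; "force": force on the tool from outside, world axes, zero at the start; "moment": the same for the moment, N m; "opening": opening from 0.0 (shut) to 1.0 (fully open); "grasp_force": force on a finger pad.
Only numpy, scipy, OpenCV 4.12 (cv2) and the standard library are available. Lean on these libraries where they do the work, as an engineer would, in place of code of your own. Each camera call takes 0.05 s, during which the arm holds its last target. There are 200 camera calls.

## Working session

There is one attempt and no reset: what is moved stays moved. The work goes in short steps, Python scripts to look and compute and a shell command to move; the robot and the scene stay as the last step left them, time stands still between calls to the robot, and variables do not carry over. Pictures are saved under pics/ and viewed, at most 10 in all, crops included, and the job is handed in when it is done.

```bash
mkdir -p pics; ls
python3 - <<'E'
from rig import bot,viewer,models
import cv2,numpy as np
s=bot.read_state();print(s)
for n in("side","top"):
    im,d=viewer.capture(n);cv2.imwrite(f"pics/{n}0.png",im);np.save(f"pics/{n}0.npy",d)
    c=viewer.camera_info(n);print(n,c)
    for t in("ball1","well1","well2","well3","well4","carrier","stand1","spare_stand","lid_grip","lid_hinge","dry_box"):
        print(n,t,[(round(r["p"],2),np.round(r["xyz"],4).tolist()) for r in models.tip_of(n,t)])
E
```

```text
pics
{'time_s': 0.0, 'joint_positions': array([ 5.66929164e+01,  3.02797673e+01,  8.21558877e+01, -1.06669726e-03,
        6.76911743e+01, -1.02265734e+01]), 'qvel': array([ 0.01668046,  0.01255301,  0.05139876,  0.09135806, -0.02339969,
       -0.16365012]), 'tau': array([-7.88975285e-04, -4.40048361e+01, -1.76588076e+01,  6.33438933e-02,
        5.83703094e-02, -1.71216607e-04]), 'position': array([0.24458571, 0.57437597, 0.23256581]), 'tcp_rot': array([[-9.19957454e-01,  3.92016377e-01, -1.20114433e-03],
       [ 3.92018037e-01,  9.19955652e-01, -1.85944092e-03],
       [ 3.76068221e-04, -2.18147678e-03, -9.99997550e-01]]), 'force': array([0.26985566, 0.41480927, 0.28737572]), 'moment': array([ 0.00966271, -0.00018707,  0.01835192]), 'grasp_force': 0.0, 'opening': 1.002752710644802}
side {'fx': 579.7575036078108, 'fy': 579.7575036078108, 'cx': 324.34765062136756, 'cy': 232.56750031398562, 'world_to_cam': array([[ 0.92663987, -0.37591537, -0.00511823, -0.54053287],
       [-0.2233741 , -0.53956967, -0.8117688 ,  0.18176337],
       [ 0.30239472,  0.75336061, -0.58395652,  1.2265435
[... 2447 characters left out ...]
57, [0.4898, -0.0995, 0.0306]), (0.3, [0.4432, -0.3139, 0.0068])]
top carrier [(0.72, [0.5093, -0.4536, -0.0012]), (0.61, [0.5118, -0.063, 0.0]), (0.4, [0.5549, -0.0855, 0.0301])]
top stand1 [(0.58, [0.6022, -0.2119, 0.0036]), (0.46, [0.4592, -0.2365, 0.0032]), (0.41, [0.4409, -0.3152, 0.0031])]
top spare_stand [(0.75, [0.5637, -0.3424, 0.0001]), (0.73, [0.4621, -0.237, -0.0007])]
top lid_grip [(0.62, [0.5089, 0.3045, 0.1702])]
top lid_hinge [(0.74, [0.7101, -0.0179, -0.0032]), (0.55, [0.6857, 0.2637, 0.1241]), (0.22, [0.6003, -0.2156, 0.0231])]
top dry_box [(0.82, [0.5789, 0.2901, -0.0015]), (0.52, [0.5519, -0.0855, 0.0286]), (0.5, [0.6872, 0.2609, 0.1253]), (0.17, [0.5092, 0.3043, 0.169])]
```

View pics/top0.png

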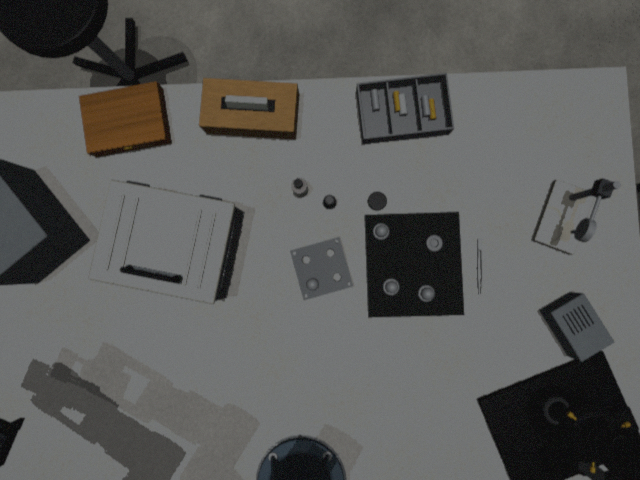

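View pics/side0.png

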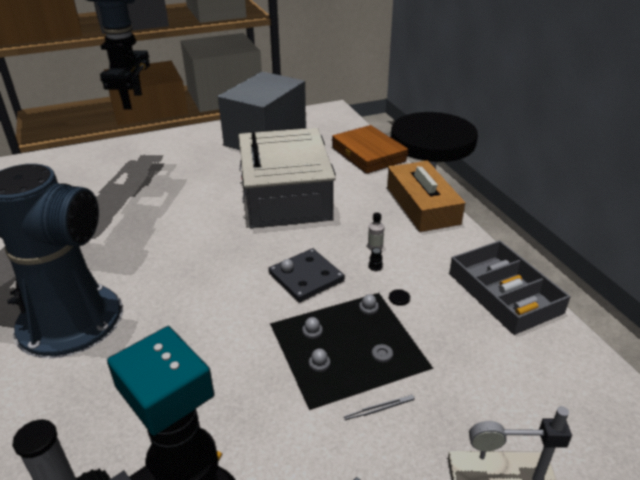

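Top view: the mat spans (365–463, 212–316), with balls at about (381,231), (391,287) and (427,293). The empty spare stand is at (434,243). The carrier is at (322,268), ball4 at (312,284), and the handle bar runs (123,268)–(181,278). The side view agrees: the balls on stands are at (369,302), (313,325) and (319,357), and ball4 is at (287,265). Next I'll refine these from masks in both views.

```bash
cat > h.py <<'E'
from rig import bot,viewer,models
import cv2,numpy as np
C={n:viewer.camera_info(n) for n in("side","top")}
def K(n): c=C[n];return np.array([[c["fx"],0,c["cx"]],[0,c["fy"],c["cy"]],[0,0,1]])
def proj(n,p): q=C[n]["world_to_cam"]@np.r_[p,1];q=K(n)@q[:3];return q[:2]/q[2]
def tri(ps,pt):
    X=cv2.triangulatePoints(K("side")@C["side"]["world_to_cam"][:3],K("top")@C["top"]["world_to_cam"][:3],np.float64(ps).reshape(2,1),np.float64(pt).reshape(2,1)).ravel();X=X[:3]/X[3]
    return X,np.linalg.norm(proj("side",X)-ps),np.linalg.norm(proj("top",X)-pt)
def onplane(n,px,z):
    T=C[n]["world_to_cam"];R=T[:3,:3];o=-R.T@T[:3,3];r=R.T@np.linalg.inv(K(n))@np.r_[px,1];return o+r*(z-o[2])/r[2]
def masks(n,t):
    out=[]
    for r in models.outline_of(n,t):
        ys,xs=np.nonzero(r["mask"])
        if len(xs): out.append((round(r["p"],2),np.array([xs.mean(),ys.mean()]),len(xs),(np.ptp(xs)+1,np.ptp(ys)+1),r["mask"]))
    return out
E
python3 - <<'E'
from h import *
for n in("side","top"):
    im,d=viewer.capture(n)
    for t in("ball1","well1","spare_stand","carrier","lid_grip"):
        for m in masks(n,t): print(n,t,m[0],m[1].round(2),m[2],m[3],"plane.024",onplane(n,m[1],.024).round(4),"depthmed",np.median(d[m[4]]).round(4))
im=cv2.imread("pics/top0.png");a=cv2.resize(im[220:310,280:450],None,fx=4.5,fy=4.5,interpolation=cv2.INTER_CUBIC)
cv2.imwrite("pics/topcrop.png",cv2.convertScaleAbs(a,alpha=1.6))
im=cv2.imread("pics/side0.png");a=cv2.resize(im[240:380,260:420],None,fx=4.2,fy=4.2,interpolation=cv2.INTER_CUBIC)
cv2.imwrite("pics/sidecrop.png",cv2.convertScaleAbs(a,alpha=1.3))
E
```

```text
side ball1 0.75 [311.97 323.95] 169 (np.int64(15), np.int64(15)) plane.024 [ 0.4615 -0.2338  0.024 ] depthmed 1.1666
side ball1 0.65 [287.13 265.17] 137 (np.int64(13), np.int64(13)) plane.024 [ 0.477  -0.0353  0.024 ] depthmed 1.3091
side ball1 0.46 [319.21 356.16] 189 (np.int64(15), np.int64(16)) plane.024 [ 0.4432 -0.3196  0.024 ] depthmed 1.0963
side ball1 0.43 [369.12 300.65] 165 (np.int64(15), np.int64(14)) plane.024 [ 0.5988 -0.2152  0.024 ] depthmed 1.2214
side well1 0.98 [306.9  274.55] 2264 (np.int64(77), np.int64(54)) plane.024 [ 0.5071 -0.084   0.024 ] depthmed 1.3104
side spare_stand 0.55 [381.87 353.2 ] 271 (np.int64(20), np.int64(18)) plane.024 [ 0.5571 -0.3583  0.024 ] depthmed 1.1288
side spare_stand 0.52 [284.1  158.06] 4808 (np.int64(97), np.int64(61)) plane.024 [0.6365 0.4532 0.024 ] depthmed 1.5129
side carrier 0.94 [307.65 274.67] 2079 (np.int64(75), np.int64(52)) plane.024 [ 0.5085 -0.085   0.024 ] depthmed 1.3089
side carrier 0.4 [368.94 300.7 ] 145 (np.int64(14), np.int64(14)) plane.024 [ 0.5984 -0.2152  0.024 ] depthmed 1.2207
side lid_grip 0.62 [283.58 157.9
[... 204 characters left out ...]
all1 0.48 [426.99 292.72] 99 (np.int64(11), np.int64(12)) plane.024 [ 0.4431 -0.3186  0.024 ] depthmed 1.0421
top ball1 0.41 [391.19 286.06] 112 (np.int64(12), np.int64(11)) plane.024 [ 0.4613 -0.2333  0.024 ] depthmed 1.0469
top well1 0.62 [320.5  266.93] 2435 (np.int64(62), np.int64(63)) plane.024 [ 0.512  -0.0638  0.024 ] depthmed 1.0689
top spare_stand 0.72 [433.65 242.37] 233 (np.int64(18), np.int64(17)) plane.024 [ 0.564 -0.34   0.024] depthmed 1.0742
top carrier 0.97 [321.73 267.38] 2285 (np.int64(61), np.int64(61)) plane.024 [ 0.5109 -0.0668  0.024 ] depthmed 1.0687
top lid_grip 0.86 [161.74 240.83] 13038 (np.int64(146), np.int64(124)) plane.024 [0.587  0.3263 0.024 ] depthmed 0.9693
```

View pics/topcrop.png

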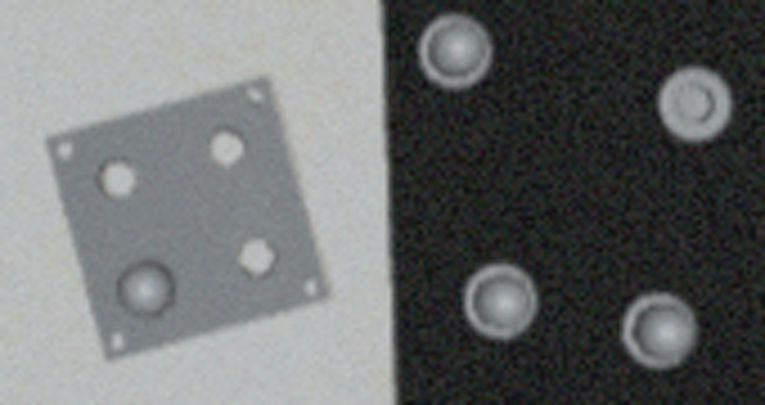

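View pics/sidecrop.png

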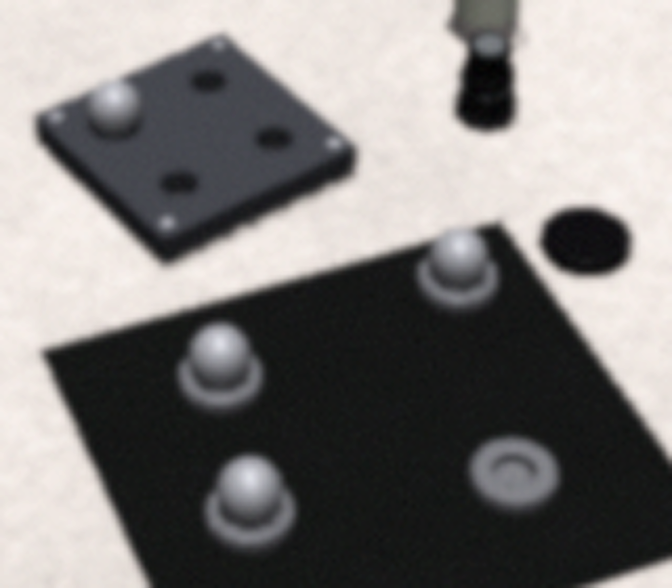

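The top crop shows three open wells at about (117,178), (225,147) and (256,256), corner screws at (256,95), (65,150), (310,288) and (117,342), and ball4 at (146,290). The side crop shows the same wells at (208,81), (274,138) and (180,182). I'll triangulate all of these and fit the carrier pose.

Run:
```python
from h import *
f=lambda p:(np.array(p)+.5)/4.5-.5+[280,220]
g=lambda p:(np.array(p)+.5)/4.2-.5+[260,240]
for nm,s,t in[("A",(311.97,323.95),(391.19,286.06)),("B",(319.21,356.16),(426.99,292.72)),("C",(369.12,300.65),(380.6,230.0))]: print(nm,*[np.round(v,4) for v in tri(np.array(s),np.array(t))])
# wells: top crop / side crop
P={"w_far_left":((117,178),(208,81)),"w_far_right":((225,147),(274,138)),"w_near_right":((256,256),(180,182)),"ball4":((146,290),None),
"s1":((65,150),(221,44)),"s2":((256,95),(335,144)),"s3":((310,288),(167,223)),"s4":((117,342),(58,118))}
X={}
for k,(t,s) in P.items():
    s=np.array([287.13,265.17]) if s is None else g(s)
    r=tri(s,f(t));X[k]=r[0];print(k,*[np.round(v,4) for v in r])
w=["w_far_left","w_far_right","w_near_right","ball4"]
print("mid screws",np.mean([X[k] for k in("s1","s2","s3","s4")],0).round(4),"mid wells",np.mean([X[k] for k in w],0).round(4))
loc=np.array([[-1,1],[1,1],[1,-1],[-1,-1]])   # image frame order (left=+y)
S=np.array([X[k][:2] for k in("s1","s2","s3","s4")]+[X[k][:2] for k in w])
sc=np.linalg.norm(S[:4]-S[:4].mean(0),axis=1).mean()/2**.5
# world: far=+x,left=+y ; local u=right(-y), v=far(+x)
L=np.array([[v,-u] for u,v in loc]);L=np.vstack([L*sc,L*.031])
a=L-L.mean(0);b=S-S.mean(0);U,_,V=np.linalg.svd(a.T@b);R=(U@V).T
print("scale",sc,"yaw",np.degrees(np.arctan2(R[1,0],R[0,0])),"ctr",S.mean(0));
for k,l in zip(w,L[4:]):print(k,(S.mean(0)+R@l).round(4))
# lid handle: network estimates by depth
im,d=viewer.capture("top")
T=np.linalg.inv(C["top"]["world_to_cam"])
ys,xs=np.mgrid[255:295,112:195].reshape(2,-1);z=d[ys,xs]
p=np.c_[(xs-C["top"]["cx"])/C["top"]["fx"]*z,(ys-C["top"]["cy"])/C["top"]["fy"]*z,z,np.ones_like(z)]@T.T
h=p[(p[:,2]>.15)&(z>0)];print("handle",len(h),h[:,:3].mean(0).round(4),np.percentile(h[:,2],[5,50,95]).round(4),h[:,1].min(),h[:,1].max())
c=np.cov(h[:,:2].T);wv,v=np.linalg.eigh(c);print("dir",v[:,1],np.sqrt(wv))
lid=p[(p[:,2]<.145)&(p[:,2]>.12)];print("lid z",np.median(lid[:,2]))
```

```text
A [ 0.4615 -0.2335  0.0237] 0.0665 0.0981
B [ 0.4433 -0.3189  0.0232] 0.0889 0.1238
C [ 0.599  -0.2134  0.0224] 0.2974 0.4564
w_far_left [ 0.533  -0.0281  0.0201] 0.2691 0.4516
w_far_right [ 0.5484 -0.0874  0.0195] 0.33 0.5382
w_near_right [ 0.4888 -0.1024  0.0199] 0.3032 0.4847
ball4 [ 0.4733 -0.0432  0.031 ] 0.513 0.8486
s1 [ 0.5504 -0.0008  0.0216] 0.628 1.074
s2 [ 0.5765 -0.1052  0.0201] 0.3946 0.641
s3 [ 0.471  -0.1311  0.0207] 0.3451 0.5411
s4 [ 0.4454 -0.0262  0.0195] 0.5365 0.8846
mid screws [ 0.5108 -0.0658  0.0205] mid wells [ 0.5109 -0.0653  0.0226]
scale 0.05402852180163061 yaw 13.929492083085885 ctr [ 0.51085178 -0.06555897]
w_far_left [ 0.5335 -0.028 ]
w_far_right [ 0.5484 -0.0882]
w_near_right [ 0.4882 -0.1031]
ball4 [ 0.4733 -0.0429]
handle 335 [0.5074 0.297  0.173 ] [0.162  0.1742 0.1776] 0.2426895672535661 0.3591245909993788
dir [0.22246037 0.97494173] [0.00343174 0.0357163 ]
lid z 0.13208852098862328
```

Everything checks out: ball heights 0.022–0.024, carrier face 0.020, well pitch right, and lid and handle heights right. I'm heading to ball C, keeping high past the box.

```bash
python3 -m jog '[[0.6,-0.635,-0.587,0,0,0,0],[0.6,-0.635,-0.587,0,0,0,0],[0.6,-0.635,-0.587,0,0,0,0],[0.6,-0.635,-0.587,0,0,0,0],[0.6,-0.635,-0.587,0,0,0,0],[0.6,-0.635,-0.587,0,0,0,0],[0.6,-0.635,-0.587,0,0,0,0],[0.6,-0.635,-0.587,0,0,0,0],[0.6,-0.635,-0.587,0,0,0,0],[0.6,-0.635,-0.587,0,0,0,0],[0.6,-0.635,-0.587,0,0,0,0],[0.6,-0.635,-0.587,0,0,0,0],[0.6,-0.635,-0.587,0,0,0,0],[0.6,-0.635,-0.587,0,0,0,0],[0.6,-0.635,-0.587,0,0,0,0],[0.6,-0.635,-0.587,0.06,0,0,0],[0.6,-0.635,-0.587,0.12,0,0,0],[0.6,-0.635,-0.587,0.14,0,0,0],[0.6,-0.635,-0.587,0.14,0,0,0]]'
python3 -c "
from h import *
s=bot.read_state();print(s['position'],s['tcp_rot'],s['joint_positions'],s['opening'],s['force'])
R=s['tcp_rot'];print(R.T@(np.array([.599,-.2134,.0255])-s['position']))"
```

```text
time_s: 4.22
position: [0.5972, -0.212, 0.0915]
tcp_rot: [[-0.92, 0.391, -0.005], [0.391, 0.92, 0.003], [0.006, 0.001, -1.0]]
force: [-0.3, -0.1, 0.4]
opening: 0.603
grasp_force: 0.0
[ 0.59721806 -0.21198711  0.09152785] [[-9.20276482e-01  3.91238086e-01 -4.89446246e-03]
 [ 3.91227372e-01  9.20289090e-01  3.02236067e-03]
 [ 5.68678301e-03  8.66559762e-04 -9.99983455e-01]] [-2.96359586e+01  4.11582099e+01  8.68059345e+01  1.49577146e-02
  5.23652353e+01 -9.66136995e+01] 0.602510232452822 [-0.34355332 -0.07171837  0.40324862]
[-0.00256813 -0.00066032  0.06601377]
```

```bash
python3 -m jog '[[0.6,-0.0025,-0.001,0.03,0,0,0],[0.6,-0.0025,-0.001,0.055,0,0,0],[0.6,-0.0025,-0.001,0.065,0,0,0],[0.6,-0.0025,-0.001,0.065,0,0,0],[0.6,-0.0025,-0.001,0.065,0,0,0]]'
python3 - <<'E'
from h import *
for n in("side","top"):
    im,d=viewer.capture(n);
    if n=="side": a=cv2.resize(im[230:390,280:460],None,fx=3.7,fy=3.7);cv2.imwrite("pics/p1.png",cv2.convertScaleAbs(a,alpha=1.3))
E
```

```text
time_s: 4.85
position: [0.6019, -0.2162, 0.0301]
tcp_rot: [[-0.92, 0.392, 0.002], [0.392, 0.92, -0.001], [-0.003, -0.0, -1.0]]
force: [-0.7, -0.3, 0.7]
opening: 0.6
grasp_force: 0.0
```

View pics/p1.png

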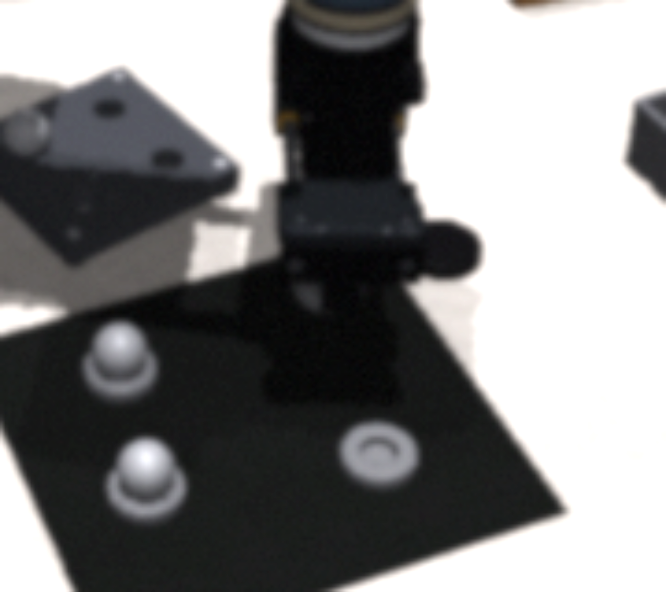

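The gripper straddles the ball at about (310,295) in the crop. The measured pose has settled on the command, so one small correction and then I close.

```bash
python3 -m jog '[[0.6,0.003,0.002,0.0025,0,0,0],[0.6,0.003,0.002,0.0025,0,0,0],[0.6,0.003,0.002,0.0025,0,0,0],[0.6,0.003,0.002,0.0025,0,0,0]]'
python3 -c "
from h import *
for i in range(4): viewer.capture('top')
s=bot.read_state();print(s['position'],s['tcp_rot'],s['force'])"
```

```text
time_s: 5.45
position: [0.599, -0.2129, 0.026]
tcp_rot: [[-0.92, 0.392, 0.0], [0.392, 0.92, -0.0], [-0.0, -0.0, -1.0]]
force: [-0.6, -0.3, -0.3]
opening: 0.599
grasp_force: 0.0
[ 0.59900886 -0.21290342  0.02603736] [[-9.19956273e-01  3.92020988e-01  3.48428816e-05]
 [ 3.92020986e-01  9.19956272e-01 -5.67278494e-05]
 [-5.42924350e-05 -3.85280001e-05 -9.99999998e-01]] [ 0.06521732 -0.49098641  0.12668711]
```

```bash
python3 -m jog '[[0.1,0,0,0,0,0,0],[0.1,0,0,0,0,0,0],[0.1,0,0,0,0,0,0],[0.1,0,0,0,0,0,0],[0.1,0,0,0,0,0,0],[0.1,0,0,0,0,0,0],[0.1,0,0,-0.01,0,0,0],[0.1,0,0,-0.03,0,0,0],[0.1,0,0,-0.07,0,0,0],[0.1,0,0,-0.08,0,0,0],[0.1,0,0,-0.08,0,0,0]]'
python3 -c "
from h import *
for n in('side','top'):
    viewer.capture(n)
    print([(m[0],m[1].round(1),m[2]) for m in masks(n,'ball1')],[(m[0],m[1].round(1),m[2]) for m in masks(n,'stand1')])"
```

```text
time_s: 7.02
position: [0.5995, -0.213, 0.1074]
tcp_rot: [[-0.92, 0.392, 0.002], [0.392, 0.92, -0.001], [-0.002, -0.0, -1.0]]
force: [1.4, -0.4, -1.4]
opening: 0.328
grasp_force: 30.0
[(0.72, array([313. , 333.3]), 104), (0.71, array([318.6, 356.4]), 205), (0.66, array([286.9, 264.7]), 134), (0.62, array([312.2, 323.6]), 153), (0.17, array([368.5, 306.3]), 207)] [(0.62, array([319.4, 365.6]), 173), (0.55, array([368.2, 306.2]), 243), (0.45, array([311.8, 332.9]), 178)]
[] [(0.23, array([317.3, 265.6]), 2054)]
```

```bash
python3 -m jog '[[0.1,0.04,0.04,0,0,0,0],[0.1,0.08,0.08,0,0,0,0],[0.1,0.095,0.095,0,0,0,0],[0.1,0.095,0.095,0.02,0,0,0],[0.1,0.095,0.095,0.05,0,0,0],[0.1,0.095,0.095,0.06,0,0,0],[0.1,0.095,0.095,0.06,0,0,0],[0.1,0.095,0.095,0.065,0,0,0],[0.1,0.095,0.095,0.065,0,0,0],[0.1,0.095,0.095,0.065,0,0,0]]'
python3 -c "
from h import *
im,d=viewer.capture('side');a=cv2.resize(im[210:330,250:410],None,fx=4.5,fy=4.5,interpolation=2);cv2.imwrite('pics/p2.png',cv2.convertScaleAbs(a,alpha=1.5))
s=bot.read_state();R=s['tcp_rot'];print(R.T@(np.array([.5484,-.0882,.033])-s['position']),s['force'])"
```

```text
time_s: 8.57
position: [0.5492, -0.0884, 0.0416]
tcp_rot: [[-0.92, 0.392, 0.001], [0.392, 0.92, -0.0], [-0.001, 0.0, -1.0]]
force: [-1.1, 0.1, -0.5]
opening: 0.33
grasp_force: 30.0
[ 0.00068483 -0.00014649  0.00852521] [-0.33374643  0.32854757 -0.57941205]
```

View pics/p2.png

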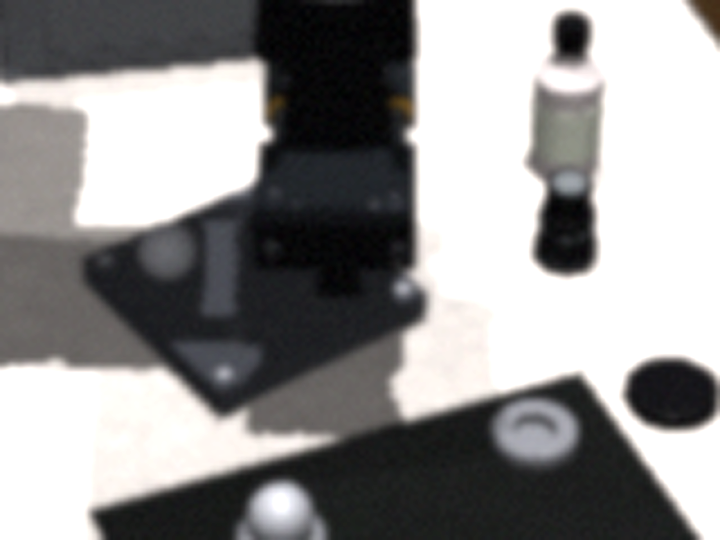

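Stand C stayed put and is now empty at (535,432). The ball is hidden behind the finger, over the far-right well. I'll lower gently, watching the force.

```bash
python3 -m jog '[[0.1,0.0005,0,0.003,0,0,0],[0.1,0.0005,0,0.006,0,0,0],[0.1,0.0005,0,0.0075,0,0,0],[0.1,0.0005,0,0.0085,0,0,0],[0.1,0.0005,0,0.0085,0,0,0]]'
```

```text
time_s: 9.25
position: [0.5486, -0.088, 0.0332]
tcp_rot: [[-0.92, 0.392, 0.001], [0.392, 0.92, -0.0], [-0.001, 0.0, -1.0]]
force: [-1.5, 0.9, 5.4]
opening: 0.325
grasp_force: 30.0
```

```bash
python3 -m jog '[[0.38,0,0,0,0,0,0],[0.5,0,0,0,0,0,0],[0.5,0,0,0,0,0,0],[0.5,0,0,-0.02,0,0,0],[0.5,0,0,-0.06,0,0,0],[0.5,0,0,-0.07,0,0,0],[0.5,0,0,-0.07,0,0,0]]'
python3 -c "
from h import *
for n in('side','top'):
    viewer.capture(n)
    for r in models.tip_of(n,'ball1'): print(n,r['p'],r['xyz'])
    print([(m[0],m[1].round(1),m[2]) for m in masks(n,'ball1')])
s=bot.read_state();R=s['tcp_rot'];print(s['position'],R.T@(np.array([.4615,-.2335,.0265])-s['position']))
for w in ([.5484,-.0882,.031],):print(proj('side',w),proj('top',w))"
```

```text
time_s: 10.12
position: [0.5486, -0.0881, 0.1029]
tcp_rot: [[-0.92, 0.392, 0.001], [0.392, 0.92, -0.0], [-0.001, 0.0, -1.0]]
force: [-0.1, 0.1, -0.4]
opening: 0.501
grasp_force: 0.0
side 0.5 [0.4648, -0.234, 0.0256]
side 0.5 [0.5507, -0.0886, 0.0284]
side 0.49 [0.5448, -0.0861, 0.0293]
side 0.45 [0.4431, -0.319, 0.0256]
side 0.43 [0.4738, -0.044, 0.0279]
[(0.7, array([319., 356.]), 179), (0.6, array([324.5, 268.6]), 141), (0.55, array([311.8, 323.9]), 154), (0.54, array([286.7, 265.2]), 118)]
top 0.6 [0.4721, -0.0414, 0.0323]
top 0.57 [0.4402, -0.3148, 0.026]
top 0.4 [0.4655, -0.2308, 0.0216]
[(0.62, array([391.3, 286.6]), 130), (0.58, array([427. , 292.8]), 116), (0.51, array([318.4, 275.9]), 785), (0.46, array([161.6, 240.9]), 13092)]
[ 0.54770509 -0.08781133  0.1014723 ] [ 0.02202684 -0.16781413  0.07503725]
[324.62848095 268.78061849] [330.07779835 251.61777931]
```

The ball is seated at (324.5,268.6) in the side view, against a predicted (324.6,268.8). Next is ball A.

```bash
python3 -m jog '[[0.6,0.01,-0.06,0,0,0,0],[0.6,0.02,-0.12,0,0,0,0],[0.6,0.023,-0.168,0,0,0,0],[0.6,0.023,-0.168,0,0,0,0],[0.6,0.023,-0.168,0.02,0,0,0],[0.6,0.023,-0.168,0.05,0,0,0],[0.6,0.023,-0.168,0.07,0,0,0],[0.6,0.023,-0.168,0.0765,0,0,0],[0.6,0.023,-0.168,0.0765,0,0,0],[0.6,0.023,-0.168,0.0765,0,0,0],[0.6,0.023,-0.168,0.0765,0,0,0]]'
```

```text
time_s: 11.8
position: [0.4618, -0.2338, 0.0268]
tcp_rot: [[-0.92, 0.392, 0.001], [0.392, 0.92, -0.001], [-0.001, -0.0, -1.0]]
force: [0.0, 0.2, -0.3]
opening: 0.6
grasp_force: 0.0
```

```bash
python3 -m jog '[[0.1,0,0,0,0,0,0],[0.1,0,0,0,0,0,0],[0.1,0,0,0,0,0,0],[0.1,0,0,0,0,0,0],[0.1,0,0,0,0,0,0],[0.1,0,0,-0.01,0,0,0],[0.1,0,0,-0.03,0,0,0],[0.1,0,0,-0.07,0,0,0],[0.1,0,0,-0.08,0,0,0],[0.1,0.003,0.04,-0.08,0,0,0],[0.1,0.007,0.1,-0.08,0,0,0],[0.1,0.011,0.16,-0.08,0,0,0],[0.1,0.014,0.205,-0.08,0,0,0],[0.1,0.0145,0.217,-0.08,0,0,0],[0.1,0.0145,0.217,-0.06,0,0,0],[0.1,0.0145,0.217,-0.03,0,0,0],[0.1,0.0145,0.217,-0.015,0,0,0],[0.1,0.0145,0.217,-0.015,0,0,0],[0.1,0.0145,0.217,-0.015,0,0,0],[0.1,0.0145,0.217,-0.015,0,0,0]]'
python3 -c "
from h import *
viewer.capture('side');viewer.capture('top')
print([(m[0],m[1].round(1),m[2]) for m in masks('side','ball1')],[(m[0],m[1].round(1),m[2]) for m in masks('side','stand1')])
s=bot.read_state();R=s['tcp_rot'];print(s['position'],R.T@(np.array([.5335,-.028,.033])-s['position']))"
```

```text
time_s: 14.3
position: [0.5337, -0.0286, 0.042]
tcp_rot: [[-0.92, 0.392, 0.002], [0.392, 0.92, -0.001], [-0.002, 0.0, -1.0]]
force: [0.7, 0.3, -1.4]
opening: 0.326
grasp_force: 30.0
[(0.74, array([319. , 356.3]), 204), (0.72, array([324.8, 268.7]), 121)] [(0.8, array([312. , 329.8]), 284), (0.6, array([319.4, 364.9]), 206), (0.58, array([368.3, 306.3]), 231), (0.31, array([305.7, 277. ]), 1849)]
[ 0.53337019 -0.02830786  0.04161782] [1.04189450e-05 3.32930608e-04 8.61785884e-03]
```

Ball A is held and on target. I'll lower it, release and retreat.

```bash
python3 -m jog '[[0.1,0,0,0.003,0,0,0],[0.1,0,0,0.006,0,0,0],[0.1,0,0,0.0075,0,0,0],[0.1,0,0,0.0085,0,0,0],[0.1,0,0,0.0085,0,0,0]]'
```

```text
time_s: 15.12
position: [0.5333, -0.0281, 0.0335]
tcp_rot: [[-0.92, 0.392, 0.001], [0.392, 0.92, -0.0], [-0.001, 0.0, -1.0]]
force: [-0.4, 1.3, 7.2]
opening: 0.326
grasp_force: 30.0
```

```bash
python3 -m jog '[[0.38,0,0,0,0,0,0],[0.5,0,0,0,0,0,0],[0.5,0,0,0,0,0,0],[0.5,0,0,-0.02,0,0,0],[0.5,0,0,-0.06,0,0,0],[0.5,0,0,-0.07,0,0,0],[0.5,0,0,-0.07,0,0,0]]'
python3 -c "
from h import *
viewer.capture('side')
print([(m[0],m[1].round(1),m[2]) for m in masks('side','ball1')])
for w in ([.5335,-.028,.031],):print(proj('side',w))
s=bot.read_state();R=s['tcp_rot'];print(s['position'],R.T@(np.array([.4433,-.3189,.0265])-s['position']))"
```

```text
time_s: 16.0
position: [0.5333, -0.0283, 0.1029]
tcp_rot: [[-0.92, 0.392, 0.001], [0.392, 0.92, -0.0], [-0.001, 0.0, -1.0]]
force: [0.3, 0.2, 0.0]
opening: 0.501
grasp_force: 0.0
[(0.48, array([319.2, 356.2]), 185), (0.41, array([309.7, 255.1]), 145)]
[308.95670913 255.15143617]
[ 0.53230965 -0.02808375  0.10162905] [-0.03226295 -0.30240958  0.07515804]
```

```bash
python3 -m jog '[[0.6,-0.005,-0.05,0,0,0,0],[0.6,-0.011,-0.11,0,0,0,0],[0.6,-0.017,-0.17,0,0,0,0],[0.6,-0.023,-0.23,0,0,0,0],[0.6,-0.029,-0.285,0,0,0,0],[0.6,-0.0315,-0.3025,0,0,0,0],[0.6,-0.0315,-0.3025,0,0,0,0],[0.6,-0.0315,-0.3025,0.02,0,0,0],[0.6,-0.0315,-0.3025,0.05,0,0,0],[0.6,-0.0315,-0.3025,0.07,0,0,0],[0.6,-0.0315,-0.3025,0.0765,0,0,0],[0.6,-0.0315,-0.3025,0.0765,0,0,0],[0.6,-0.0315,-0.3025,0.0765,0,0,0],[0.6,-0.0315,-0.3025,0.0765,0,0,0]]'
```

```text
time_s: 17.85
position: [0.4439, -0.3192, 0.0269]
tcp_rot: [[-0.92, 0.392, 0.001], [0.392, 0.92, -0.001], [-0.001, -0.001, -1.0]]
force: [0.6, -0.1, -0.1]
opening: 0.603
grasp_force: 0.0
```

```bash
python3 -m jog '[[0.1,0,0,0,0,0,0],[0.1,0,0,0,0,0,0],[0.1,0,0,0,0,0,0],[0.1,0,0,0,0,0,0],[0.1,0,0,0,0,0,0],[0.1,0,0,-0.01,0,0,0],[0.1,0,0,-0.03,0,0,0],[0.1,0,0,-0.07,0,0,0],[0.1,0,0,-0.08,0,0,0],[0.1,0.008,0.04,-0.08,0,0,0],[0.1,0.02,0.1,-0.08,0,0,0],[0.1,0.032,0.16,-0.08,0,0,0],[0.1,0.041,0.205,-0.08,0,0,0],[0.1,0.0435,0.216,-0.08,0,0,0],[0.1,0.0435,0.216,-0.06,0,0,0],[0.1,0.0435,0.216,-0.03,0,0,0],[0.1,0.0435,0.216,-0.015,0,0,0],[0.1,0.0435,0.216,-0.015,0,0,0],[0.1,0.0435,0.216,-0.015,0,0,0],[0.1,0.0435,0.216,-0.015,0,0,0]]'
python3 -c "
from h import *
viewer.capture('side')
print([(m[0],m[1].round(1),m[2]) for m in masks('side','ball1')],[(m[0],m[1].round(1),m[2]) for m in masks('side','stand1')])
s=bot.read_state();R=s['tcp_rot'];print(s['position'],R.T@(np.array([.4882,-.1031,.033])-s['position']))"
```

```text
time_s: 20.35
position: [0.4887, -0.1035, 0.0419]
tcp_rot: [[-0.92, 0.392, 0.002], [0.392, 0.92, -0.001], [-0.002, -0.0, -1.0]]
force: [0.6, 0.6, 0.3]
opening: 0.327
grasp_force: 30.0
[(0.65, array([325., 269.]), 130), (0.4, array([308.7, 281. ]), 1215)] [(0.85, array([312.7, 330. ]), 271), (0.83, array([319. , 362.3]), 321), (0.65, array([368.6, 306.3]), 252)]
[ 0.48847581 -0.10328831  0.04167216] [3.38905018e-04 6.56659924e-05 8.67171607e-03]
```

```bash
python3 -m jog '[[0.1,0,0,0.003,0,0,0],[0.1,0,0,0.006,0,0,0],[0.1,0,0,0.0075,0,0,0],[0.1,0,0,0.0085,0,0,0],[0.1,0,0,0.0085,0,0,0]]'
```

```text
time_s: 21.12
position: [0.4885, -0.1031, 0.0333]
tcp_rot: [[-0.92, 0.392, 0.001], [0.392, 0.92, -0.0], [-0.001, 0.0, -1.0]]
force: [-0.2, 0.7, 7.7]
opening: 0.326
grasp_force: 30.0
```

```bash
python3 -m jog '[[0.38,0,0,0,0,0,0],[0.5,0,0,0,0,0,0],[0.5,0,0,0,0,0,0],[0.5,0,0,-0.02,0,0,0],[0.5,0,0,-0.06,0,0,0],[0.5,0,0,-0.12,0,0,0],[0.6,0,0,-0.18,0,0,0],[0.6,0,0,-0.2,0,0,0],[0.6,0,0,-0.2,0,0,0]]'
python3 - <<'E'
from h import *
for n in("side","top"):
    im,d=viewer.capture(n);cv2.imwrite(f"pics/{n}3.png",im)
    print(n,[(m[0],m[1].round(1),m[2]) for m in masks(n,'ball1')])
    if n=="side": a=im
for w in ([.5335,-.028,.031],[.5484,-.0882,.031],[.4882,-.1031,.031],[.4733,-.0429,.031]):print(proj('side',w),proj('top',w))
s=bot.read_state();print(s['position'],s['joint_positions'])
a=cv2.resize(a[120:380,225:435],None,fx=2.2,fy=2.2,interpolation=2);cv2.imwrite("pics/p3.png",cv2.convertScaleAbs(a,alpha=1.2))
E
```

```text
time_s: 22.25
position: [0.4889, -0.1035, 0.2341]
tcp_rot: [[-0.92, 0.392, 0.004], [0.392, 0.92, -0.002], [-0.004, -0.0, -1.0]]
force: [-0.2, 0.7, -0.5]
opening: 0.594
grasp_force: 0.0
side [(0.62, array([324.1, 268.9]), 140), (0.61, array([309. , 255.2]), 107), (0.61, array([286.3, 265. ]), 144)]
top [(0.56, array([331. , 248.7]), 25)]
[308.95670913 255.15143617] [305.41899212 258.46672109]
[324.62848095 268.78061849] [330.07779835 251.61777931]
[301.8769978  279.35854441] [336.97165134 276.3994355 ]
[286.56006002 265.09781231] [312.20226689 283.26824006]
[ 0.48699945 -0.10268019  0.23080416] [-2.47912825e+01  2.07661971e+01  1.00067240e+02 -2.63372036e-03
  5.93925325e+01 -9.17020473e+01]
```

View pics/p3.png

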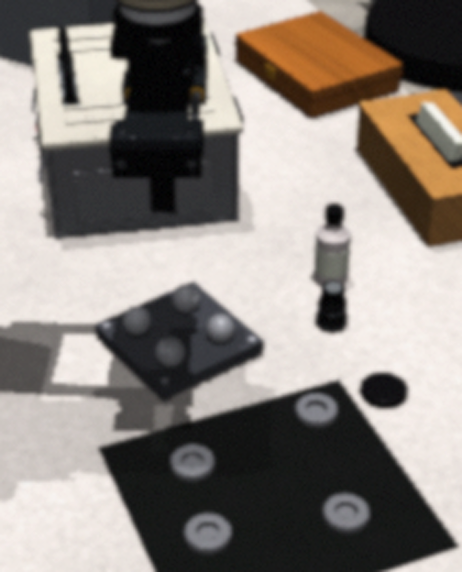

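All four wells are filled: balls at (137,320), (187,297), (219,327) and (171,350) in the crop. The stands and bystanders are in place. Next I'll refine the handle bar and lid direction from the two initial images.

Run:
```python
from h import *
d=np.load("pics/top0.npy");im=cv2.imread("pics/top0.png").astype(int).sum(2);T=np.linalg.inv(C["top"]["world_to_cam"])
ys,xs=np.mgrid[255:295,108:200].reshape(2,-1)
z=d[ys,xs]
def dep(n,xs,ys,z): c=C[n];return (np.c_[(xs-c["cx"])/c["fx"]*z,(ys-c["cy"])/c["fy"]*z,z,np.ones_like(z)]@np.linalg.inv(c["world_to_cam"]).T)[:,:3]
p=dep("top",xs,ys,z)
print("top dark thresholds",np.percentile(im[ys,xs],[5,50,95]))
k=(p[:,2]>.165);h=p[k];px=np.c_[xs,ys][k]
(cx,cy),(w,l),a=r=cv2.minAreaRect(px.astype(np.float32));print(r, cv2.boxPoints(r).round(1).tolist())
# ends in pixel -> plane at .171
b=cv2.boxPoints(r);e=sorted([((b[i]+b[(i+1)%4])/2,np.linalg.norm(b[i]-b[(i+1)%4])) for i in range(4)],key=lambda t:t[1])
E=[onplane("top",q[0],.171) for q in e[:2]];print("ends",E,np.linalg.norm(E[0]-E[1]),"mid",(E[0]+E[1])/2)
m=px.mean(0);print("mid from centroid",onplane("top",m,.174),"median z",np.median(h[:,2]))
# side
ds=np.load("pics/side0.npy");ys,xs=np.mgrid[125:175,240:275].reshape(2,-1);q=dep("side",xs,ys,ds[ys,xs])
k=(q[:,2]>.16)&(q[:,2]<.19);print("side handle",k.sum(),q[k].mean(0),np.percentile(q[k][:,1],[2,98]),np.percentile(q[k][:,2],[5,50,95]))
# lid rect from top depth
ys,xs=np.mgrid[170:310,80:260].reshape(2,-1);p=dep("top",xs,ys,d[ys,xs]);L=p[(p[:,2]>.125)&(p[:,2]<.14)]
M=np.zeros((480,640),np.uint8);kk=(p[:,2]>.122)&(p[:,2]<.2);M[ys[kk],xs[kk]]=1
cs=max(cv2.findContours(M,0,2)[0],key=cv2.contourArea)[:,0]
W=np.array([onplane("top",c,.133)[:2] for c in cs]).astype(np.float32);print("lid rect",cv2.minAreaRect(W*1000),cv2.boxPoints(cv2.minAreaRect(W*1000)).round(1).tolist())
```

```text
top dark thresholds [ 66. 346. 354.]
((152.65289306640625, 277.4015197753906), (35.46233367919922, 77.91954040527344), 83.774169921875) [[112.0, 264.0], [189.5, 255.5], [193.3000030517578, 290.79998779296875], [115.80000305175781, 299.29998779296875]]
ends [array([0.50668286, 0.20507569, 0.171     ]), array([0.49329028, 0.3706942 , 0.171     ])] 0.16615911976469516 mid [0.49998657 0.28788494 0.171     ]
mid from centroid [0.50721405 0.29755816 0.174     ] median z 0.17448907749654158
side handle 117 [0.50647028 0.28553748 0.17346997] [0.23847403 0.35005233] [0.16468937 0.17445783 0.17778147]
lid rect ((583.31591796875, 283.5155029296875), (287.7315673828125, 231.74363708496094), 77.36248016357422) [[438.79998779296875, 168.5], [664.9000244140625, 117.80000305175781], [727.9000244140625, 398.5], [501.70001220703125, 449.20001220703125]]
```

The lid yaw is about −12.6°, with the bar at about (0.508, 0.299, 0.171). I'll move above the handle and turn so the fingers close across the bar.

```bash
python3 -m jog '[[0.6,0.017,0.046,0,0,0,10],[0.6,0.035,0.094,0,0,0,20],[0.6,0.052,0.141,0,0,0,30],[0.6,0.07,0.189,0,0,0,40],[0.6,0.087,0.236,0,0,0,50],[0.6,0.105,0.283,0,0,0,60],[0.6,0.122,0.33,0,0,0,70],[0.6,0.1395,0.378,0,0,0,79.5],[0.6,0.1395,0.378,0,0,0,79.5],[0.6,0.1395,0.378,0,0,0,79.5],[0.6,0.1395,0.378,0,0,0,79.5],[0.6,0.1395,0.378,0,0,0,79.5]]'
python3 - <<'E'
from h import *
im,d=viewer.capture("side");a=cv2.resize(im[80:240,200:370],None,fx=3.6,fy=3.6,interpolation=2);cv2.imwrite("pics/p4.png",cv2.convertScaleAbs(a,alpha=1.2))
s=bot.read_state();print(s['position'],s['joint_positions'].round(1))
E
```

```text
time_s: 23.95
position: [0.5081, 0.298, 0.2324]
tcp_rot: [[0.219, 0.976, -0.001], [0.976, -0.219, -0.0], [-0.0, -0.0, -1.0]]
force: [-0.1, -0.1, 1.1]
opening: 0.598
grasp_force: 0.0
[0.50816623 0.29821166 0.23257995] [19.5 27.5 87.4 -0.  65.1 32.2]
```

View pics/p4.png

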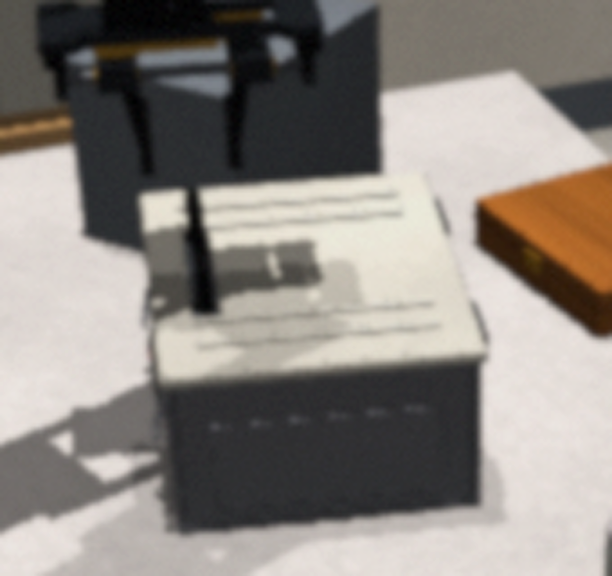

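The fingers, with tips at (148,165) and (236,160), straddle the bar at (200,250). I'll descend 65 mm and close.

```bash
python3 -m jog '[[0.6,0,0,0.02,0,0,0],[0.6,0,0,0.05,0,0,0],[0.6,0,0,0.065,0,0,0],[0.6,0,0,0.065,0,0,0],[0.6,0,0,0.065,0,0,0],[0.35,0,0,0.065,0,0,0],[0.25,0,0,0.065,0,0,0],[0.2,0,0,0.065,0,0,0],[0.2,0,0,0.065,0,0,0]]'
```

```text
time_s: 25.12
position: [0.508, 0.2994, 0.1677]
tcp_rot: [[0.218, 0.976, 0.0], [0.976, -0.218, 0.0], [0.0, 0.0, -1.0]]
force: [0.1, -0.3, 0.8]
opening: 0.247
grasp_force: 0.0
```

```bash
python3 -m jog '[[0.0,0,0,0,0,0,0],[0.0,0,0,0,0,0,0],[0.0,0,0,0,0,0,0],[0.0,0,0,0,0,0,0],[0.0,0,0,0,0,0,0]]'
```

```text
time_s: 25.75
position: [0.5087, 0.2992, 0.1676]
tcp_rot: [[0.218, 0.976, 0.001], [0.976, -0.218, -0.0], [0.0, 0.001, -1.0]]
force: [4.7, -0.8, -0.8]
opening: 0.125
grasp_force: 30.0
```

The bar is gripped: opening 0.125 is about 11 mm, with 30 N. I'll lift along the arc to about 25° first.

```bash
python3 -m jog '[[0,0,0.003,-0.008,0,0,0],[0,0,0.006,-0.016,0,0,0],[0,0,0.009,-0.0235,0,0,0],[0,0,0.0125,-0.031,0,0,0],[0,0,0.016,-0.039,0,0,0],[0,0,0.02,-0.046,0,0,0],[0,0,0.0245,-0.053,0,0,0],[0,0,0.029,-0.06,0,0,0],[0,0,0.034,-0.067,0,0,0],[0,0,0.0385,-0.0735,0,0,0],[0,0,0.0385,-0.0735,0,0,0]]'
```

```text
time_s: 27.12
position: [0.5452, 0.2909, 0.2419]
tcp_rot: [[0.218, 0.976, -0.001], [0.976, -0.218, 0.0], [-0.0, -0.001, -1.0]]
force: [-4.7, 1.2, 0.2]
opening: 0.123
grasp_force: 30.0
```

```bash
python3 -m jog '[[0,0,0.0055,-0.0063,0,0,0],[0,0,0.0113,-0.0123,0,0,0],[0,0,0.0173,-0.018,0,0,0],[0,0,0.0236,-0.0235,0,0,0],[0,0,0.0302,-0.0287,0,0,0],[0,0,0.0369,-0.0337,0,0,0],[0,0,0.0438,-0.0383,0,0,0],[0,0,0.051,-0.0426,0,0,0],[0,0,0.0583,-0.0465,0,0,0],[0,0,0.0659,-0.0503,0,0,0],[0,0,0.0659,-0.0503,0,0,0],[0,0,0.0659,-0.0503,0,0,0]]'
python3 - <<'E'
from h import *
def dep(n,xs,ys,z): c=C[n];return (np.c_[(xs-c["cx"])/c["fx"]*z,(ys-c["cy"])/c["fy"]*z,z,np.ones_like(z)]@np.linalg.inv(c["world_to_cam"]).T)[:,:3]
u=np.array([.976,-.219]);v=np.array([.219,.976])
for n in("side","top"):
    im,d=viewer.capture(n)
    if n=="side": cv2.imwrite("pics/p5.png",cv2.convertScaleAbs(cv2.resize(im[40:300,180:440],None,fx=2.2,fy=2.2,interpolation=2),alpha=1.2))
    ys,xs=np.nonzero(d>0);p=dep(n,xs,ys,d[ys,xs]);br=im[ys,xs].astype(int).sum(1)
    a=p[:,:2]@u-np.dot([.6886,.2585],u);b=p[:,:2]@v-np.dot([.6886,.2585],v);h=p[:,2]-.121
    k=(abs(b)<.145)&(a>-.16)&(a<.03)&(h>.015)&(h<.22)&(abs(b)>.05)
    k&=br>np.percentile(br,50)
    A,H=a[k],h[k];print(n,k.sum())
    if k.sum()>30:
        # robust line fit H=m*A+c
        l=cv2.fitLine(np.c_[A,H].astype(np.float32),cv2.DIST_HUBER,0,.003,.001).ravel();r=abs((A-l[2])*l[1]-(H-l[3])*l[0]);g=r<.006
        l=cv2.fitLine(np.c_[A[g],H[g]].astype(np.float32),cv2.DIST_L2,0,.01,.01).ravel()
        print("angle",np.degrees(np.arctan2(-l[1],l[0])),g.sum(),"dist to hinge",abs(l[2]*l[1]-l[3]*l[0]))
s=bot.read_state();print(s['position'],s['force'],s['opening'])
E
```

```text
time_s: 28.62
position: [0.6096, 0.2764, 0.294]
tcp_rot: [[0.218, 0.976, 0.001], [0.976, -0.218, -0.0], [0.0, 0.001, -1.0]]
force: [-6.5, 0.4, 7.6]
opening: 0.13
grasp_force: 30.0
side 1287
angle 49.296745 1249 dist to hinge 0.013766807
top 150
angle 48.389946 148 dist to hinge 0.012472168
[0.60953522 0.27637552 0.29396399] [-6.3174634   0.51910971  7.10657921] 0.12484564577949744
```

View pics/p5.png

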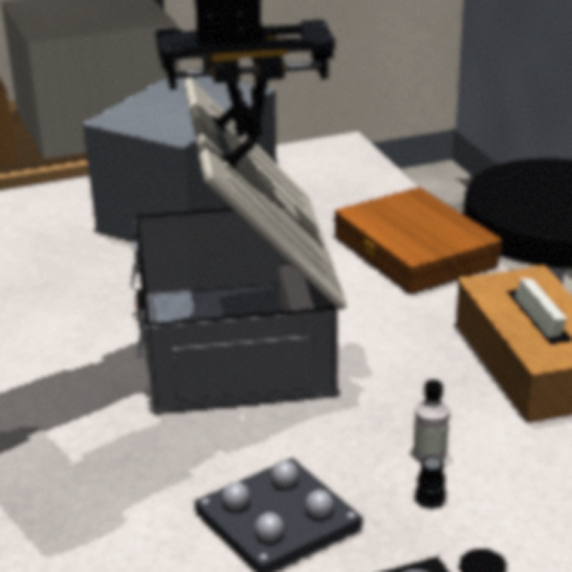

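The lid is held open with the bar between the fingers at about (240,140). The box interior shows, and the carrier holds four balls. I'll check the depth angle's bias against the closed-lid images.

Run:
```python
from h import *
def dep(n,xs,ys,z): c=C[n];return (np.c_[(xs-c["cx"])/c["fx"]*z,(ys-c["cy"])/c["fy"]*z,z,np.ones_like(z)]@np.linalg.inv(c["world_to_cam"]).T)[:,:3]
u=np.array([.976,-.219]);v=np.array([.219,.976]);o=np.array([.6886,.2585])
def fit(n,d,c):
    ys,xs=np.nonzero(d>0);p=dep(n,xs,ys,d[ys,xs]);a=(p[:,:2]-o)@u;b=(p[:,:2]-o)@v;h=p[:,2]-.121
    al,be=np.cos(c),np.sin(c);X=a*al-h*be;Z=a*be+h*al   # lid frame for guess c
    k=(abs(b)<.135)&(X>-.21)&(X<-.01)&(abs(Z-.012)<.012)&((abs(b)>.07)|(X>-.15))
    for _ in range(3):
        A=np.c_[X[k],b[k],np.ones(k.sum())];q=np.linalg.lstsq(A,Z[k],rcond=None)[0];k&=abs(Z-(q[0]*X+q[1]*b+q[2]))<.004
    print(n,k.sum(),"angle",np.degrees(c-np.arctan(q[0])).round(2),"b-slope",np.degrees(q[1]).round(2),"Z at hinge",q[2].round(4))
for n in("side","top"):
    fit(n,np.load(f"pics/{n}0.npy"),0.);fit(n,viewer.capture(n)[1],np.radians(49.5))
```

```text
side 2962 angle 0.07 b-slope 0.06 Z at hinge 0.0122
side 1306 angle 49.72 b-slope 0.19 Z at hinge 0.0135
top 8706 angle 0.04 b-slope 0.01 Z at hinge 0.0109
top 4136 angle 49.63 b-slope -0.07 Z at hinge 0.0108
```

Both views give about 49.65° (bias under 0.1°). I'll nudge about 1 mm along the arc, let it settle, and verify.

```bash
python3 -m jog '[[0,0,0.001,-0.0005,0,0,0],[0,0,0.001,-0.0005,0,0,0],[0,0,0.001,-0.0005,0,0,0],[0,0,0.001,-0.0005,0,0,0],[0,0,0.001,-0.0005,0,0,0],[0,0,0.001,-0.0005,0,0,0]]'
python3 - <<'E'
from h import *
def dep(n,xs,ys,z): c=C[n];return (np.c_[(xs-c["cx"])/c["fx"]*z,(ys-c["cy"])/c["fy"]*z,z,np.ones_like(z)]@np.linalg.inv(c["world_to_cam"]).T)[:,:3]
u=np.array([.976,-.219]);v=np.array([.219,.976]);o=np.array([.6886,.2585]);c=np.radians(50)
for n in("side","top"):
    d=viewer.capture(n)[1];print([m[1].round(1) for m in masks(n,"ball1")])
    ys,xs=np.nonzero(d>0);p=dep(n,xs,ys,d[ys,xs]);a=(p[:,:2]-o)@u;b=(p[:,:2]-o)@v;h=p[:,2]-.121
    X=a*np.cos(c)-h*np.sin(c);Z=a*np.sin(c)+h*np.cos(c);k=(abs(b)<.135)&(X>-.21)&(X<-.01)&(abs(Z-.012)<.012)&((abs(b)>.07)|(X>-.15))
    for _ in range(3):
        q=np.linalg.lstsq(np.c_[X[k],b[k],np.ones(k.sum())],Z[k],rcond=None)[0];k&=abs(Z-(q[0]*X+q[1]*b+q[2]))<.004
    print(n,np.degrees(c-np.arctan(q[0])))
s=bot.read_state();print(s['time_s'],s['force'],s['grasp_force'])
E
```

```text
time_s: 29.58
position: [0.6103, 0.2762, 0.2944]
tcp_rot: [[0.217, 0.976, 0.001], [0.976, -0.217, -0.0], [-0.0, 0.001, -1.0]]
force: [-6.9, -0.6, 6.4]
opening: 0.127
grasp_force: 30.0
[array([325.2, 268.9]), array([309.2, 254.6])]
side 49.93506631907932
[array([336.9, 276.1]), array([305.3, 258.6]), array([329.7, 251.1])]
top 49.93003189263836
29.775 [-6.89012585 -0.63980863  7.5429821 ] 29.99754309654236
```

Both views now read 49.9°, the balls are seated and the grip is firm, so I'm handing in.

```bash
python3 -c "
from rig import workorder
print(workorder.hand_in())"
```

```text
the job is handed in; nothing more can be done
None
```

The job is handed in: all three balls are set down in the carrier's empty wells, and the gripper is holding the dry box lid at 49.9° (measured from both cameras), about 30 s into the 72 s limit.

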